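# Tip the porridge stick out of its storage tube

## Task

The wooden stirring stick lies sunk inside the long flat-sided metal tube. Pick the tube up, tip its open end down so that the stick slides partly out (some centimetres, not all the way), and set the tube back down flat on the worktop and let go of it; then take the stick by the end that stands out, draw it out of the tube, and lay it flat on the middle of the round wooden board without dropping it. Leave the short tube that is capped at both ends where it is.

Things in the scene. Friction and masses are not known exactly. Their poses are not given: they have to be found in the camera images.
- tube: Long flat-sided metal tube, 200 mm long (y), body 36 wide x 30 high; square collars at both ends (12 mm long, 42 wide x 36 high) hold the body 3 mm off the worktop. Origin: under its middle, level with the collars' underside. +y points to the open mouth (y=+100), -y to the closed end. Bore 28 x 22 mm, floor 7 mm above the origin, closed at y=-88. Smooth inside. 0.2 kg.
- stick: Grippy wooden bar 172 mm long (y), 20 wide, 14 thick; 45 g. Origin: under its middle. Starts in the long tube, +y to the mouth, end 8 to 16 mm inside. Slides beyond 14 to 19 degrees of slope, freely at 25 to 30. With the mouth's lower lip 20 to 30 mm up at that slope, its end stops on the worktop and stays there, so draw the tube back some 30 mm while laying it flat, or it goes partly back in.
- board: Round wooden board, 260 mm in diameter, 18 mm thick, lying on the worktop to the left; it does not move. Origin: underneath its centre; its upper face is at z = 18 mm.
- short_tube: Short flat-sided metal tube, 120 mm long (its y), 42 x 36 mm over its ends, capped at both ends; a bystander on the right, not to be moved. Origin: underneath its middle.
Mind the look-alikes: they are no part of the job. Leave any green or purple look-alike of the tube alone.

How it is judged:
By the outcome, as a careful person would: the job done as asked, in the order asked, and still so for the second after the job is handed in, with the robot touching nothing.
It also fails if it takes over 58 s, if anything falls off the work surface, if the arm or the gripper's body presses on something with over 40 N, if the wrist force passes 120 N, or if a joint passes its speed limit or range.

## Robot

A 6-joint arm with a two-finger parallel gripper is mounted at the origin on a cart in front of the work surface, level with it; the furniture and walls round the work are solid. World frame = base frame: x ahead of the robot, y to its left, z up, the work surface at z = 0. Lengths are in m, angles in rad, forces in N, time in s.
With the tool pointing down it reaches from about 0.35 to 0.775 m from the base axis. Payload 7.3 kg.
Tool frame: the origin (TCP) lies midway between the tips of the shut fingers; the grasp point (between the pads) lies 19 mm behind it; z points along the fingers, y is the direction in which the jaws open and shut (so a half turn about z gives the same grasp; the last joint's range is limited). The gripper opens to 92 mm and grips with 3 to 60 N. Pads are 19 mm wide; open, the fingers measure 130 mm over their backs; the gripper's body (75 mm by 190 mm) begins 47 mm behind the grasp point.
Start: joints at [1.131, 0.342, 1.524, -0, 1.275, -0.146], TCP at [0.152, 0.503, 0.227] pointing down, gripper open.
Joint ranges: [-2.53, 2.53], [-0.77, 2.02], [0.04, 2.7], [-1, 4.14], [0.28, 2.66], [-3.11, 3.11]. Speed limits (rad/s): [2.57, 2.57, 3.14, 3.14, 3.14, 3.14].

## Interface

Orientations are given as a 3x3 rotation matrix whose columns are the frame's x, y, z axes.
In Python, from rig import * gives the robot as it stands.
- The arm moves only by the tool drive_tool, never from a script. Its argument "commands" is a list of rows, each a list of 7 numbers: the turn, a rotation vector about the tool's x, y, z in degrees, then the shift along the tool's x, y, z in mm, then the closure, from 0 (fully open) to 1 (shut). A call has exactly 10 rows; each row shifts and turns the commanded pose from where the row before left it, along the tool's axes as they then stand; what a row does not reach is not made up. A row lasts 1/10 s, in which the tool goes at most 50 mm and 8.59 degrees, less where a joint would pass 70% of its speed; a pose out of reach is approached as far as the arm can. A call with a gripper value outside its range is refused whole. The fingers move at their own pace and stop on an object; "newtons" is the grip in N (left out, the last holds). Time passes only in rows, so rows that do not move let the fingers close, or fill a call up. It gives the time, the measured TCP pose, the force and the opening at its end, in the units of the state.
- get_obs(): the state, without advancing time (a new reading comes with each control period).
- snapshot(name): name is "scene" or "side" or "wrist"; returns a dict with "color" (400x640x3 uint8, red, green, blue), "fx", "fy", "cx", "cy" (pixels), "dist_coeffs" ([k1, k2, p1, p2, k3] as OpenCV has them; the pictures are not rectified), "R" (3x3) and "t" (3): a world point X has camera coordinates R X + t. Camera axes: x right, y down, z forward; pixel columns grow to the right and rows downward; lengths in m; the calibration is good to about 2 mm. A picture is of the moment at which its call begins. There is no depth.
- close_job(): hands the job in, once; it reports no verdict.
Trained networks look in a picture, given as the dict that the camera call returned (one of the last four; its "shot" number tells which), for a name from the list of things; names that differ only in an ending like _2 or _b are one class to them, and where a whole thing is asked for, a point or a joint stands for the part that bears it (a point fixed in the world has none). Each returns a list of dicts, best first, with "p" (0 to 1); they miss things now and then, are a little off and sometimes report something else, mostly with a low value. They report only what shows in the picture. A call takes as long as a camera call. They do not tell look-alikes from the thing itself.
- boxes_of(thing, picture): "centre" ([column, row] as shares, 0 to 1, of the picture: columns of its width, rows of its height, amid what is visible of it).
- spot_point(thing, picture): "centre" ([column, row] as shares, 0 to 1, of the picture: columns of its width, rows of its height: a listed point, or the origin of a listed thing).
The state is a dict: "time_s": time; "joints": joint angles; "dq": joint speeds; "joint_efforts": joint torques, N m; "tool_pos": TCP position; "orientation": TCP orientation; "ft_force": force on the tool from outside, world axes, zero at the start; "moment": the same for the moment, N m; "gripper_width": opening from 0.0 (shut) to 1.0 (fully open).
Only numpy, scipy, OpenCV 4.12 (cv2) and the standard library are available. Lean on these libraries where they do the work, as an engineer would, in place of code of your own. Each camera call takes 0.05 s, during which the arm holds its last target.

## Working session

There is one attempt and no reset: what is moved stays moved. The work goes in short steps, Python scripts to look and compute and a tool call to move; the robot and the scene stay as the last step left them, time stands still between calls to the robot, and variables do not carry over. Pictures are saved under pics/ and viewed, and the job is handed in when it is done.

Besides the shell and the picture viewer there is one more tool, called after "Request:" as name([rows], argument=value, ...), one row to a line, values as JSON. drive_tool: Moves the arm, as the interface text tells. Its arguments: {"type":"object","properties":{"commands":{"type":"array"},"newtons":{"type":"number"}},"required":["commands"]}

```bash
mkdir -p pics; ls; cat > h.py <<'E'
from rig import *
import numpy as np, cv2
def save(s,n,crop=None,z=1):
    im=s["color"]
    if crop: im=im[crop[1]:crop[3],crop[0]:crop[2]]
    if z!=1: im=cv2.resize(im,None,fx=z,fy=z,interpolation=cv2.INTER_CUBIC)
    cv2.imwrite("pics/"+n+".png",im[:,:,::-1])
def K(s): return np.array([[s["fx"],0,s["cx"]],[0,s["fy"],s["cy"]],[0,0,1.]])
def w(s,px,z):
    R=np.array(s["R"]);t=np.array(s["t"])
    u=cv2.undistortPoints(np.array(px,float).reshape(-1,1,2),K(s),np.array(s["dist_coeffs"],float)).reshape(-1,2)
    c=-R.T@t; out=[]
    for a in u:
        d=R.T@np.array([a[0],a[1],1]); out.append(c+d*(z-c[2])/d[2])
    return np.array(out)
def proj(s,X):
    R=np.array(s["R"],float);t=np.array(s["t"],float)
    return cv2.projectPoints(np.array(X,float).reshape(-1,1,3),cv2.Rodrigues(R)[0],t,K(s),np.array(s["dist_coeffs"],float))[0].reshape(-1,2)
np.set_printoptions(precision=4,suppress=True)
E
python3 - <<'E'
from h import *
o=get_obs();print(o)
for n in ["scene","side","wrist"]:
    s=snapshot(n);save(s,n+"0")
    print(n,-np.array(s["R"]).T@np.array(s["t"]),s["fx"])
    for th in ["tube","stick","board","short_tube"]:
        print(th,[(round(d["p"],2),np.round(np.array(d["centre"])*[640,400])) for d in boxes_of(th,s)],[(round(d["p"],2),np.round(np.array(d["centre"])*[640,400])) for d in spot_point(th,s)])
print(get_obs()["time_s"])
E
```

```text
pics
{'time_s': 0.0, 'joints': array([ 1.131 ,  0.3427,  1.525 , -0.    ,  1.2754, -0.146 ]), 'dq': array([ 0.0004, -0.0011,  0.0005,  0.0008, -0.0004, -0.0006]), 'joint_efforts': array([ -0.0005, -43.1248, -24.4218,   0.0719,   0.056 ,  -0.0001]), 'tool_pos': array([0.1518, 0.5021, 0.226 ]), 'orientation': array([[-0.9571,  0.2896, -0.0007],
       [ 0.2896,  0.9571, -0.0014],
       [ 0.0002, -0.0015, -1.    ]]), 'ft_force': array([-0.5343, -0.4983,  0.2983]), 'moment': array([-0.0177,  0.0065,  0.0054]), 'gripper_width': 1.0003113869235862}
scene [-0.4394 -0.7076  0.7831] 377.02417593354295
tube [(0.84, array([462., 283.])), (0.78, array([369., 242.])), (0.65, array([344., 199.])), (0.55, array([457., 234.]))] [(0.88, array([342., 202.])), (0.83, array([459., 283.])), (0.61, array([371., 246.]))]
stick [] []
board [] [(0.97, array([244., 166.]))]
short_tube [(0.82, array([456., 234.]))] [(0.69, array([457., 238.]))]
side [ 0.1804 -1.3772  0.9204] 384.7098388876792
tube [(0.85, array([331., 206.])), (0.62, array([319., 304.])), (0.61, array([305., 239.]))] [(0.78, array([323., 309.])), (0.61, array([330., 210.])), (0.55, array([302., 244.]))]
stick [] []
board [(0.81, array([305., 154.]))] [(0.63, array([305., 158.]))]
short_tube [(0.71, array([368., 273.]))] [(0.8, array([369., 278.]))]
wrist [0.0825 0.5221 0.3851] 351.2724099096125
tube [] []
stick [] []
board [] []
short_tube [] []
1.35
```

View pics/scene0.png

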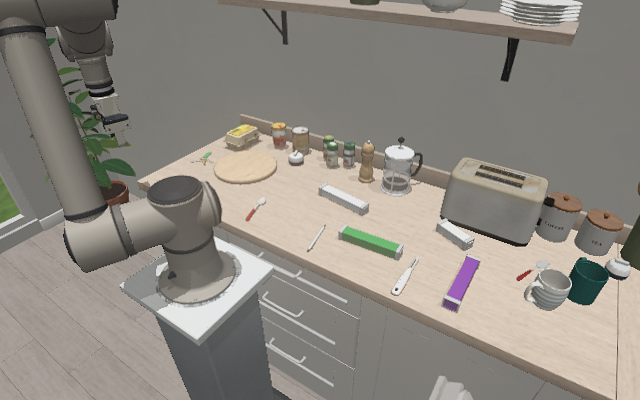

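View pics/side0.png

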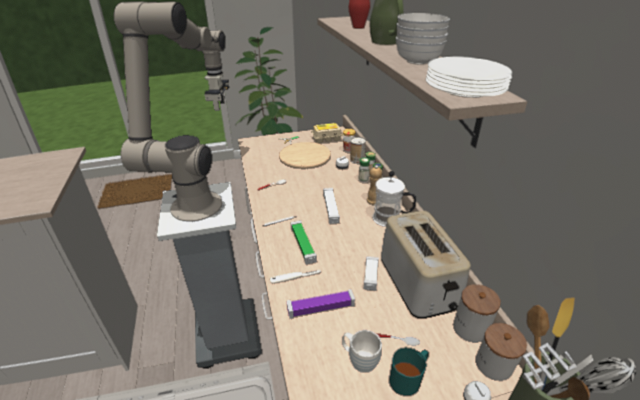

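View pics/wrist0.png

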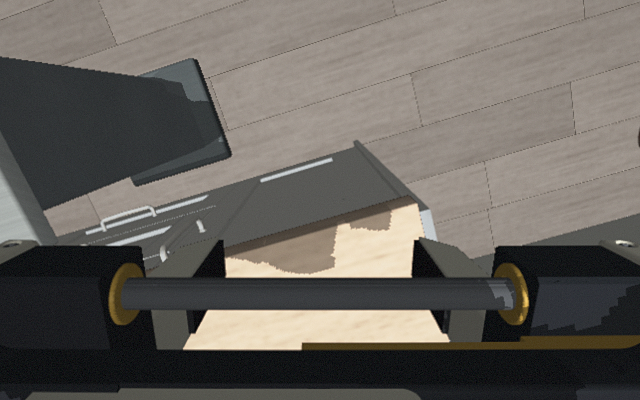

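Candidates: the bare-metal long tube at scene (344,199), green (370,242), purple (462,283), and the short capped tube (456,234). The bare-metal long one fits, because the green and purple ones are look-alikes. I'll check it in a crop.

```bash
python3 - <<'E'
from h import *
a=snapshot("scene");b=snapshot("side")
save(a,"c1",(305,170,385,225),9)
save(b,"c2",(305,175,365,235),9)
for s,px,bx in((a,(342,202),(244,166)),(b,(330,210),(305,158))):
    print(w(s,[px],0.0),w(s,[bx],0))
    print([ (d["p"],w(s,[np.array(d["centre"])*[640,400]],0)) for th in("tube","board","short_tube") for d in spot_point(th,s)])
E
```

```text
[[ 0.5374 -0.1624  0.    ]] [[0.5403 0.3147 0.    ]]
[(0.95, array([[ 0.3781, -0.6441, -0.    ]])), (0.73, array([[ 0.3676, -0.3621,  0.    ]])), (0.63, array([[ 0.5437, -0.1684,  0.    ]])), (0.81, array([[0.5218, 0.3022, 0.    ]])), (0.94, array([[ 0.5427, -0.5663,  0.    ]]))]
[[ 0.5288 -0.1778  0.    ]] [[0.5283 0.2732 0.    ]]
[(0.93, array([[ 0.5296, -0.1538,  0.    ]])), (0.84, array([[ 0.3618, -0.6465,  0.    ]])), (0.82, array([[ 0.3804, -0.335 , -0.    ]])), (0.66, array([[0.5352, 0.2928, 0.    ]])), (0.68, array([[ 0.556 , -0.5681,  0.    ]]))]
```

```bash
sleep 0
```

```text
(no output)
```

View pics/c1.png

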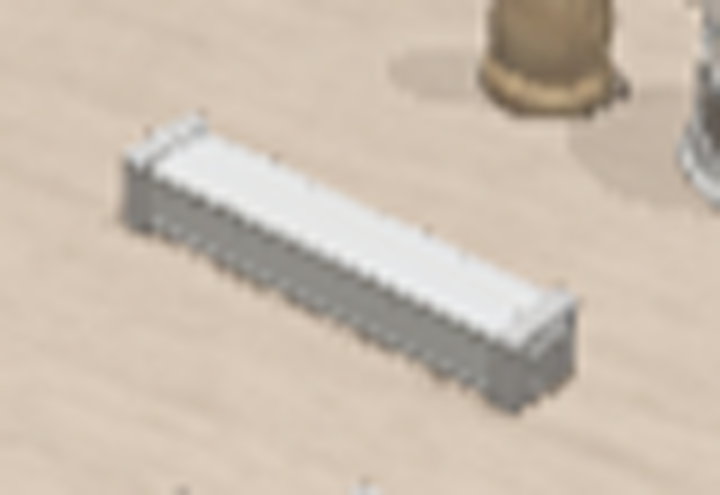

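View pics/c2.png

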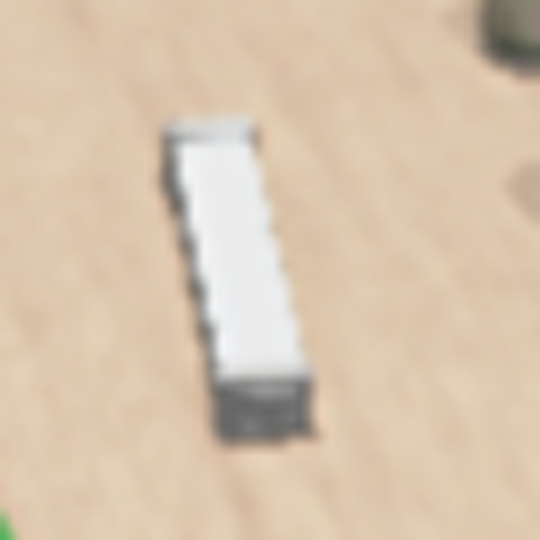

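```bash
python3 - <<'E'
from h import *
from scipy.optimize import least_squares
a=snapshot("scene");b=snapshot("side")
A=np.array([(127,160),(200,120),(575,300),(515,347)])/9+[305,170]-0.5
B=np.array([(165,130),(255,122),(310,378),(217,380)])/9+[305,175]-0.5
print(w(a,A,.036));print(w(b,B,.036))
# corners local order: farNear(left x-), far x+, near x+, near x-
def cor(p):
    x,y,t=p; d=np.array([np.cos(t),np.sin(t)]);n=np.array([-d[1],d[0]])
    c=np.array([x,y]); L=.1*d;W=.021*n
    pts=[c-L-W,c-L+W,c+L+W,c+L-W]
    return np.array([[*q,.036] for q in pts])
def f(p): 
    X=cor(p); return np.concatenate([(proj(a,X)-A).ravel(),(proj(b,X)-B).ravel()])
r=least_squares(f,[.53,-.16,-1.3]);print(r.x,np.degrees(r.x[2]),np.round(r.fun.reshape(-1,2),1))
c=b["color"]
save(b,"m1",(322,213,344,228),30)
save(b,"m2",(360,275,382,292),30)
save(a,"m3",(352,198,374,220),26)
E
cd pics; python3 -c "
import cv2,numpy as np
i=[cv2.imread(f'm{k}.png') for k in (1,2,3)]
h=max(x.shape[0] for x in i)
i=[cv2.copyMakeBorder(x,0,h-x.shape[0],0,6,0) for x in i]
x=cv2.resize(np.hstack(i),None,fx=.42,fy=.42);x=cv2.convertScaleAbs(x,alpha=1.6);cv2.imwrite('m.png',x)"
```

```text
[[ 0.5267 -0.0683  0.036 ]
 [ 0.5685 -0.0768  0.036 ]
 [ 0.5377 -0.2662  0.036 ]
 [ 0.4981 -0.2614  0.036 ]]
[[ 0.527  -0.0739  0.036 ]
 [ 0.5692 -0.0784  0.036 ]
 [ 0.5365 -0.2735  0.036 ]
 [ 0.4984 -0.2646  0.036 ]]
[ 0.5332 -0.1688 -1.7352] -99.42119878935236 [[-0.  -0.4]
 [-0.5 -0.5]
 [ 1.2  0.5]
 [ 0.4  0.5]
 [-0.  -1. ]
 [-0.1 -0.6]
 [ 0.1 -0.4]
 [-0.6  0. ]]
```

View pics/m.png

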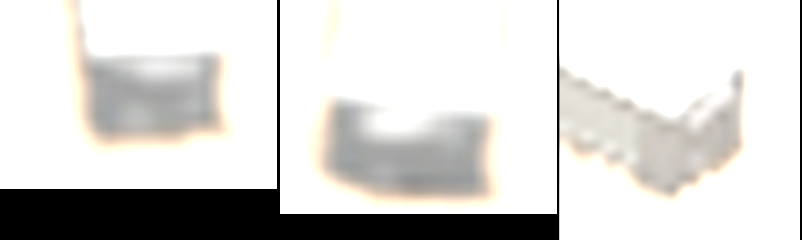

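```bash
cat >> h.py <<'E'
from scipy.spatial.transform import Rotation as Ro
def Rt(yaw,tilt=0):
    "tool pointing down, tool x at yaw (deg), then tilt about tool y by -tilt (mouth down)"
    a=np.radians(yaw);x=np.array([np.cos(a),np.sin(a),0]);z=np.array([0,0,-1.]);y=np.cross(z,x)
    return np.c_[x,y,z]@Ro.from_rotvec([0,-np.radians(tilt),0]).as_matrix()
def plan(way,g,start=None):
    "way: list of (pos,R) per row; g: closures"
    o=get_obs();p,R=(np.array(o["tool_pos"]),np.array(o["orientation"])) if start is None else start
    rows=[]
    for (P,Q),c in zip(way,g):
        rv=np.round(Ro.from_matrix(R.T@Q).as_rotvec(degrees=True),1)
        d=np.round(R.T@(np.array(P)-p)*1000,0)
        rows.append([*[float(v)+0 for v in rv],*[float(v)+0 for v in d],c])
        p=p+R@d/1000; R=R@Ro.from_rotvec(rv,degrees=True).as_matrix()
    for i in range(0,len(rows),10): print(str(rows[i:i+10]).replace(".0,",","))
    return p,R
def lin(p0,p1,y0,y1,n,t0=0,t1=0):
    p0=np.array(p0);p1=np.array(p1)
    return [(p0+(p1-p0)*k/n,Rt(y0+(y1-y0)*k/n,t0+(t1-t0)*k/n)) for k in range(1,n+1)]
E
python3 - <<'E'
from h import *
o=get_obs();p=o["tool_pos"]
plan(lin(p,p+(np.array([.53,-.15,.2])-p)*10/16,163.2,80.6,10),[0]*10)
E
```

```text
[[0, 0, 8.2, -34, -32, 2, 0], [0, 0, 8.3, -39, -27, 1, 0], [0, 0, 8.2, -42, -21, 2, 0], [0, 0, 8.3, -45, -15, 2, 0], [0, 0, 8.3, -46, -8, 1, 0], [0, 0, 8.2, -48, -2, 2, 0], [0, 0, 8.3, -46, 6, 2, 0], [0, 0, 8.2, -46, 12, 1, 0], [0, 0, 8.3, -43, 18, 2, 0], [0, 0, 8.3, -41, 24, 2, 0]]
```

Request:
drive_tool([
  [0, 0, 8.2, -34, -32, 2, 0],
  [0, 0, 8.3, -39, -27, 1, 0],
  [0, 0, 8.2, -42, -21, 2, 0],
  [0, 0, 8.3, -45, -15, 2, 0],
  [0, 0, 8.3, -46, -8, 1, 0],
  [0, 0, 8.2, -48, -2, 2, 0],
  [0, 0, 8.3, -46, 6, 2, 0],
  [0, 0, 8.2, -46, 12, 1, 0],
  [0, 0, 8.3, -43, 18, 2, 0],
  [0, 0, 8.3, -41, 24, 2, 0],
])

```text
time_s: 2.85
tool_pos: [0.3886, 0.0927, 0.21]
orientation: [[0.17, 0.985, 0.001], [0.985, -0.17, 0.0], [0.0, 0.001, -1.0]]
ft_force: [0.3, 1.3, 0.7]
gripper_width: 0.997
```

```bash
python3 - <<'E'
from h import *
s=snapshot("wrist");save(s,"w1");o=get_obs();print(o["time_s"],o["tool_pos"],o["orientation"],o["joints"])
R=np.array(s["R"]);print("cam",-R.T@s["t"],"fwd",R[2])
X=[[.533,-.168,.036]];print(proj(s,X))
E
```

```text
2.9 [0.3921 0.0872 0.2098] [[ 0.1813  0.9834  0.0034]
 [ 0.9834 -0.1812 -0.0033]
 [-0.0026  0.0039 -1.    ]] [ 0.0301  0.1302  1.8597 -0.0037  1.1484  0.2139]
cam [0.4013 0.1631 0.3683] fwd [-0.0447 -0.2676 -0.9625]
[[479.2416 376.7601]]
```

View pics/w1.png

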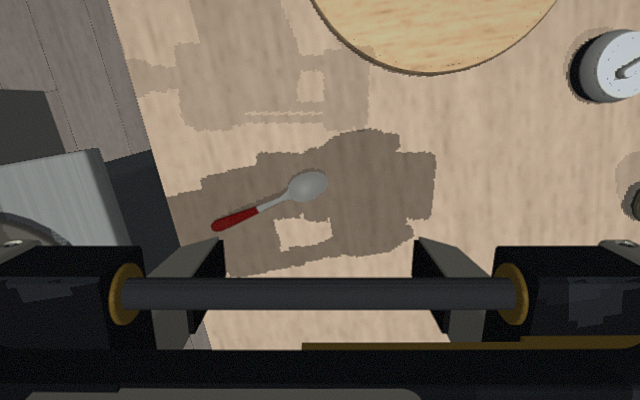

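```bash
python3 - <<'E'
from h import *
o=get_obs();p=o["tool_pos"]
e=[.543,-.015,.145]
plan(lin(p,e,79.6,80.6,6)+[(e,Rt(80.6))]*4,[0]*10)
E
```

```text
[[0.2, 0.2, -0.2, -12, 28, 11, 0], [0, 0, -0.2, -12, 28, 11, 0], [0, 0, -0.1, -13, 27, 11, 0], [0, 0, -0.2, -12, 28, 10, 0], [0, 0, -0.2, -13, 28, 11, 0], [0, 0, -0.1, -12, 27, 11, 0], [0, 0, 0, 0, 0, 0, 0], [0, 0, 0, 0, 0, 0, 0], [0, 0, 0, 0, 0, 0, 0], [0, 0, 0, 0, 0, 0, 0]]
```

Request:
drive_tool([
  [0, 0, 0, -12, 28, 11, 0],
  [0, 0, -0.2, -12, 28, 11, 0],
  [0, 0, -0.1, -13, 27, 11, 0],
  [0, 0, -0.2, -12, 28, 10, 0],
  [0, 0, -0.2, -13, 28, 11, 0],
  [0, 0, -0.1, -12, 27, 11, 0],
  [0, 0, 0, 0, 0, 0, 0],
  [0, 0, 0, 0, 0, 0, 0],
  [0, 0, 0, 0, 0, 0, 0],
  [0, 0, 0, 0, 0, 0, 0],
])

```text
time_s: 3.9
tool_pos: [0.5395, -0.0043, 0.1454]
orientation: [[0.149, 0.989, 0.001], [0.989, -0.149, 0.0], [0.0, 0.001, -1.0]]
ft_force: [-0.6, -0.3, -0.1]
gripper_width: 1.006
```

```bash
python3 - <<'E'
from h import *
s=snapshot("wrist");save(s,"w2");o=get_obs();print(o["time_s"],o["tool_pos"],o["orientation"],o["joints"])
for y in (100,0):
  d=np.array([np.cos(np.radians(80.6)),np.sin(np.radians(80.6))])
  c=np.array([.5332,-.1688])+d*y/1000; n=np.array([-d[1],d[0]])*.021
  print(proj(s,[[*(c+n),.036],[*(c-n),.036],[*(c+n),0],[*(c-n),0]]))
E
```

```text
3.95 [ 0.5396 -0.0043  0.1454] [[ 0.1492  0.9888  0.0008]
 [ 0.9888 -0.1492  0.    ]
 [ 0.0002  0.0008 -1.    ]] [-0.1502  0.446   1.6034  0.0002  1.0914 -0.0005]
[[315.6634 269.3689]
 [365.7276 269.9847]
 [315.8872 251.7575]
 [360.6914 252.324 ]]
[[314.3156 368.3745]
 [360.0595 368.8584]
 [314.6514 342.5862]
 [355.9779 343.0446]]
```

View pics/w2.png

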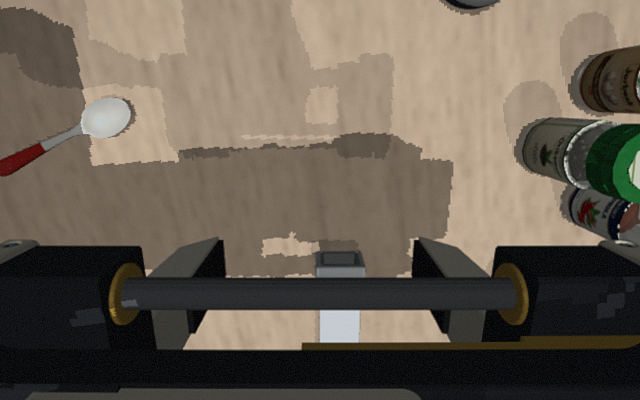

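```bash
python3 - <<'E'
from h import *
s=snapshot("scene")
print(w(s,[(366,182),(358,180),(374,181),(395,192),(382,188),(345,165),(331,165)],0))
o=get_obs();p=o["tool_pos"]
a=[.533,-.169,.10]; b=[.533,-.169,.004]
plan(lin(p,a,81.4,80.6,5)+lin(a,b,80.6,80.6,5),[0]*10)
E
```

```text
[[ 0.7063 -0.172   0.    ]
 [ 0.7022 -0.1386  0.    ]
 [ 0.7301 -0.195   0.    ]
 [ 0.703  -0.2967  0.    ]
 [ 0.7013 -0.2434  0.    ]
 [ 0.7778 -0.0356  0.    ]
 [ 0.7457  0.0137  0.    ]]
[[0.1, 0, 0.2, -33, 4, 9, 0], [0, 0, 0.1, -32, 3, 9, 0], [0, 0, 0.2, -33, 4, 9, 0], [0, 0, 0.2, -33, 4, 9, 0], [0, 0, 0.1, -33, 4, 9, 0], [0, 0, 0, 0, 0, 20, 0], [0, 0, 0, 0, 0, 19, 0], [0, 0, 0, 0, 0, 19, 0], [0, 0, 0, 0, 0, 19, 0], [0, 0, 0, 0, 0, 19, 0]]
```

The wrist view shows the open, dark mouth at (338,257), facing +y (left), so the bare-metal tube is the right one. I'll descend onto it.

Request:
drive_tool([
  [0, 0, 0.2, -33, 4, 9, 0],
  [0, 0, 0.1, -32, 3, 9, 0],
  [0, 0, 0.2, -33, 4, 9, 0],
  [0, 0, 0.2, -33, 4, 9, 0],
  [0, 0, 0.1, -33, 4, 9, 0],
  [0, 0, 0, 0, 0, 20, 0],
  [0, 0, 0, 0, 0, 19, 0],
  [0, 0, 0, 0, 0, 19, 0],
  [0, 0, 0, 0, 0, 19, 0],
  [0, 0, 0, 0, 0, 19, 0],
], newtons=40)

```text
time_s: 5.0
tool_pos: [0.5333, -0.1697, 0.0035]
orientation: [[0.164, 0.987, 0.001], [0.987, -0.164, -0.0], [-0.0, 0.001, -1.0]]
ft_force: [1.1, 0.6, -0.1]
gripper_width: 0.998
```

Request:
drive_tool([
  [0, 0, 0, 0, 0, 0, 0],
  [0, 0, 0, 0, 0, 0, 0.5],
  [0, 0, 0, 0, 0, 0, 1],
  [0, 0, 0, 0, 0, 0, 1],
  [0, 0, 0, 0, 0, 0, 1],
  [0, 0, 0, 0, 0, 0, 1],
  [0, 0, 0, 0, 0, 0, 1],
  [0, 0, 0, 0, 0, 0, 1],
  [0, 0, 0, 0, 0, 0, 1],
  [0, 0, 0, 0, 0, 0, 1],
], newtons=40)

```text
time_s: 6.0
tool_pos: [0.5332, -0.17, 0.0038]
orientation: [[0.164, 0.986, 0.0], [0.986, -0.164, 0.0], [0.0, 0.0, -1.0]]
ft_force: [0.1, 0.5, 0.6]
gripper_width: 0.392
```

```bash
python3 - <<'E'
from h import *
s=snapshot("wrist");save(s,"w3");o=get_obs();print(o["time_s"],o["tool_pos"],o["orientation"],o["gripper_width"]*92)
E
```

```text
6.05 [ 0.5332 -0.1699  0.0037] [[ 0.1641  0.9864  0.0002]
 [ 0.9864 -0.1641  0.0001]
 [ 0.0001  0.0002 -1.    ]] 35.82489018072324
```

View pics/w3.png

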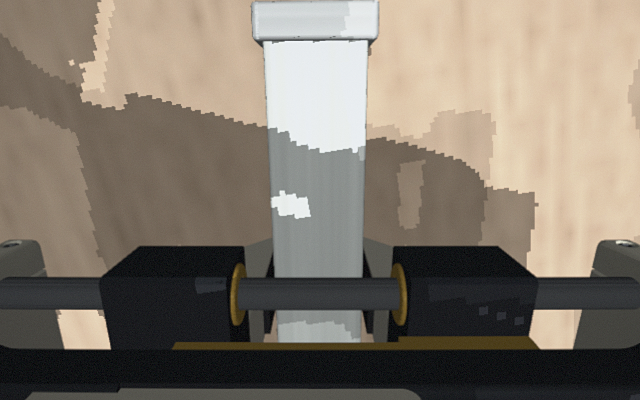

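Gripped: the opening is 36 mm, which matches the body, and the collar at the mouth shows at (316,20). Next I'll plan the tip.

```bash
python3 - <<'E'
from h import *
s=snapshot("wrist");print(w(s,[(252,2),(377,2),(252,40),(377,40)],.036))
o=get_obs();p0=o["tool_pos"];R=o["orientation"];P=w(s,[(315,2)],.036)[0]
L=((P-p0)@R)[0];print("mouth ahead of TCP",L)
yaw=np.degrees(np.arctan2(R[1,0],R[0,0]));print(yaw)
d=np.array([R[0,0],R[1,0]])
def tcp(th,lip,back):
    t=np.radians(th); z=lip+L*np.sin(t)+p0[2]*np.cos(t)
    # keep lip horizontal at orig-back
    h=L*np.cos(t)-p0[2]*np.sin(t)*1
    xy=p0[:2]+d*(L-back-h)
    return np.array([*xy,z])
way=[]
for k in range(1,11):way.append((p0+[0,0,.024*min(1,k/3)],Rt(yaw))if k<=3 else (tcp(28*(k-3)/7,.024,0),Rt(yaw,28*(k-3)/7)))
st=plan(way,[1]*10)
print(st)
E
```

```text
[[ 0.5298 -0.0652  0.036 ]
 [ 0.5695 -0.0718  0.036 ]
 [ 0.5274 -0.0763  0.036 ]
 [ 0.5682 -0.0831  0.036 ]]
mouth ahead of TCP 0.10277150528018353
80.5588245502391
[[0, 0, 0, 0, 0, -8, 1], [0, 0, 0, 0, 0, -8, 1], [0, 0, 0, 0, 0, -8, 1], [0, -4, 0, 1, 0, -7, 1], [0, -4, 0, 0, 0, -7, 1], [0, -4, 0, 1, 0, -7, 1], [0, -4, 0, 0, 0, -8, 1], [0, -4, 0, 1, 0, -7, 1], [0, -4, 0, 0, 0, -7, 1], [0, -4, 0, 1, 0, -7, 1]]
(array([ 0.5355, -0.156 ,  0.0754]), array([[ 0.1449,  0.9865, -0.0768],
       [ 0.871 , -0.164 , -0.4631],
       [-0.4694,  0.0002, -0.883 ]]))
```

Request:
drive_tool([
  [0, 0, 0, 0, 0, -8, 1],
  [0, 0, 0, 0, 0, -8, 1],
  [0, 0, 0, 0, 0, -8, 1],
  [0, -4, 0, 1, 0, -7, 1],
  [0, -4, 0, 0, 0, -7, 1],
  [0, -4, 0, 1, 0, -7, 1],
  [0, -4, 0, 0, 0, -8, 1],
  [0, -4, 0, 1, 0, -7, 1],
  [0, -4, 0, 0, 0, -7, 1],
  [0, -4, 0, 1, 0, -7, 1],
])

```text
time_s: 7.1
tool_pos: [0.5358, -0.1559, 0.0767]
orientation: [[0.146, 0.986, -0.076], [0.869, -0.164, -0.466], [-0.472, 0.002, -0.882]]
ft_force: [-0.5, -0.3, -2.2]
gripper_width: 0.39
```

```bash
python3 - <<'E'
from h import *
s=snapshot("wrist");save(s,"w4");b=snapshot("side");save(b,"s4",(290,160,370,230),8);o=get_obs();print(o["time_s"],o["tool_pos"],o["orientation"],o["gripper_width"]*92,o["ft_force"])
E
```

```text
7.2 [ 0.536  -0.1542  0.0758] [[ 0.1427  0.9869 -0.0752]
 [ 0.8712 -0.1613 -0.4638]
 [-0.4698  0.0006 -0.8828]] 35.49959592221571 [ 0.3938 -0.2043 -2.3956]
```

View pics/w4.png

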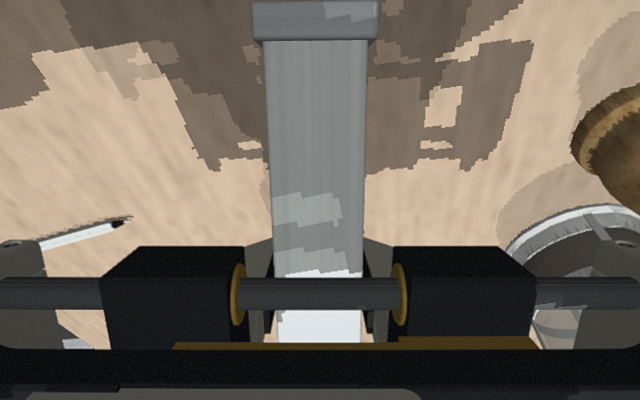

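View pics/s4.png

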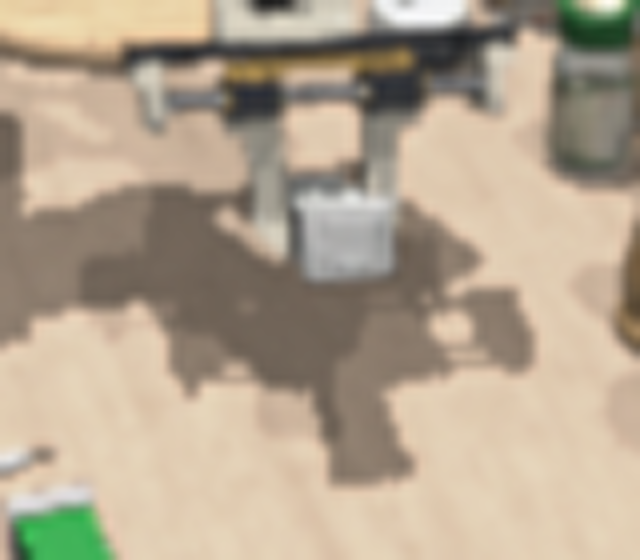

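Request:
drive_tool([
  [0, 0, 0, 0, 0, 0, 1],
  [0, 0, 0, 0, 0, 0, 1],
  [0, 0, 0, 0, 0, 0, 1],
  [0, 0, 0, 0, 0, 0, 1],
  [0, 0, 0, 0, 0, 0, 1],
  [0, 0, 0, 0, 0, 0, 1],
  [0, 0, 0, 0, 0, 0, 1],
  [0, 0, 0, 0, 0, 0, 1],
  [0, 0, 0, 0, 0, 0, 1],
  [0, 0, 0, 0, 0, 0, 1],
])

```text
time_s: 8.2
tool_pos: [0.5355, -0.1559, 0.0753]
orientation: [[0.145, 0.987, -0.077], [0.871, -0.164, -0.463], [-0.469, 0.0, -0.883]]
ft_force: [0.1, 0.3, -2.2]
gripper_width: 0.388
```

```bash
python3 - <<'E'
from h import *
s=snapshot("scene");save(s,"s5",(300,150,400,230),8)
o=get_obs();print(o["time_s"],o["tool_pos"],o["gripper_width"]*92,o["ft_force"],o["moment"])
for th in ["stick"]: print(boxes_of(th,s))
# lay flat: lip 24->0, back 35 over 14 rows
R=o["orientation"];p=np.array(o["tool_pos"]);L=.1028;h0=.0037
yaw=80.56;d=np.array([np.cos(np.radians(yaw)),np.sin(np.radians(yaw))])
# current lip
lip=p+R@np.array([L,0,h0]);print("lip",lip)
way=[]
n=14
for k in range(1,n+1):
    f=k/n;th=28*(1-f);t=np.radians(th)
    l=np.array([*(lip[:2]-d*.035*min(1,f*1.3)),lip[2]*(1-f)+.0005])
    Q=Rt(yaw,th); way.append((l-Q@np.array([L,0,h0]),Q))
way+= [way[-1]]*6
print(plan(way,[1]*20))
E
```

```text
8.25 [ 0.5355 -0.1559  0.0753] 35.67270560323722 [-0.408   0.2441 -2.062 ] [ 0.3318 -0.0301  0.0237]
[{'centre': [0.483, 0.4595], 'p': 0.43}]
lip [ 0.5501 -0.0681  0.0238]
[[0, 2, 0, -2, 0, 6, 1], [0, 2, 0, -3, 0, 7, 1], [0, 2, 0, -2, 0, 6, 1], [0, 2, 0, -2, 0, 7, 1], [0, 2, 0, -3, 0, 6, 1], [0, 2, 0, -3, 0, 6, 1], [0, 2, 0, -2, 0, 6, 1], [0, 2, 0, -3, 0, 6, 1], [0, 2, 0, -3, 0, 6, 1], [0, 2, 0, -3, 0, 6, 1]]
[[0, 2, 0, -2, 0, 6, 1], [0, 2, 0, 0, 0, 5, 1], [0, 2, 0, 0, 0, 5, 1], [0, 2, 0, 0, 0, 5, 1], [0, 0, 0, 0, 0, 0, 1], [0, 0, 0, 0, 0, 0, 1], [0, 0, 0, 0, 0, 0, 1], [0, 0, 0, 0, 0, 0, 1], [0, 0, 0, 0, 0, 0, 1], [0, 0, 0, 0, 0, 0, 1]]
(array([ 0.5275, -0.2039,  0.0046]), array([[ 0.1638,  0.9865, -0.    ],
       [ 0.9865, -0.1638,  0.0001],
       [ 0.0001, -0.    , -1.    ]]))
```

View pics/s5.png

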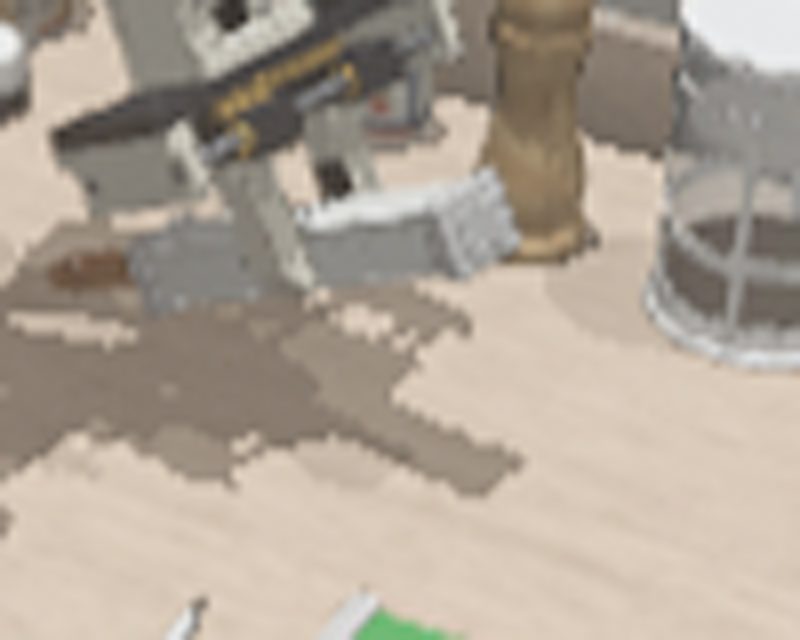

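The stick stands out, showing brown at scene (311,183). I'll lay the tube flat while drawing it back.

Request:
drive_tool([
  [0, 2, 0, -2, 0, 6, 1],
  [0, 2, 0, -3, 0, 7, 1],
  [0, 2, 0, -2, 0, 6, 1],
  [0, 2, 0, -2, 0, 7, 1],
  [0, 2, 0, -3, 0, 6, 1],
  [0, 2, 0, -3, 0, 6, 1],
  [0, 2, 0, -2, 0, 6, 1],
  [0, 2, 0, -3, 0, 6, 1],
  [0, 2, 0, -3, 0, 6, 1],
  [0, 2, 0, -3, 0, 6, 1],
])

```text
time_s: 9.3
tool_pos: [0.5281, -0.2003, 0.0251]
orientation: [[0.162, 0.987, -0.023], [0.977, -0.164, -0.136], [-0.138, -0.0, -0.99]]
ft_force: [-1.4, 0.1, -2.5]
gripper_width: 0.389
```

Request:
drive_tool([
  [0, 2, 0, -2, 0, 6, 1],
  [0, 2, 0, 0, 0, 5, 1],
  [0, 2, 0, 0, 0, 5, 1],
  [0, 2, 0, 0, 0, 5, 1],
  [0, 0, 0, 0, 0, 1, 1],
  [0, 0, 0, 0, 0, 0, 1],
  [0, 0, 0, 0, 0, 0, 1],
  [0, 0, 0, 0, 0, 0, 1],
  [0, 0, 0, 0, 0, 0, 1],
  [0, 0, 0, 0, 0, 0, 1],
])

```text
time_s: 10.3
tool_pos: [0.5276, -0.2038, 0.0037]
orientation: [[0.164, 0.987, 0.0], [0.987, -0.164, -0.0], [-0.0, 0.0, -1.0]]
ft_force: [0.1, 0.4, -0.0]
gripper_width: 0.391
```

```bash
python3 - <<'E'
from h import *
s=snapshot("wrist");save(s,"w6");b=snapshot("scene");save(b,"s6",(300,150,400,230),8);o=get_obs();print(o["time_s"],o["tool_pos"],o["orientation"],o["gripper_width"]*92,o["ft_force"])
E
```

```text
10.4 [ 0.5276 -0.2038  0.0038] [[ 0.1637  0.9865  0.0003]
 [ 0.9865 -0.1637  0.0001]
 [ 0.0001  0.0002 -1.    ]] 35.987779381898136 [ 0.7121  0.4977 -0.6891]
```

View pics/w6.png

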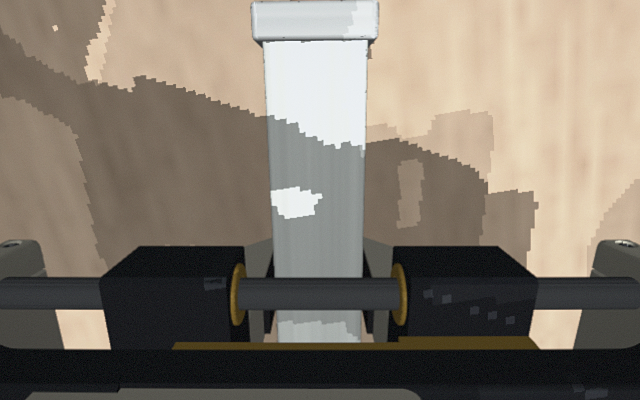

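View pics/s6.png

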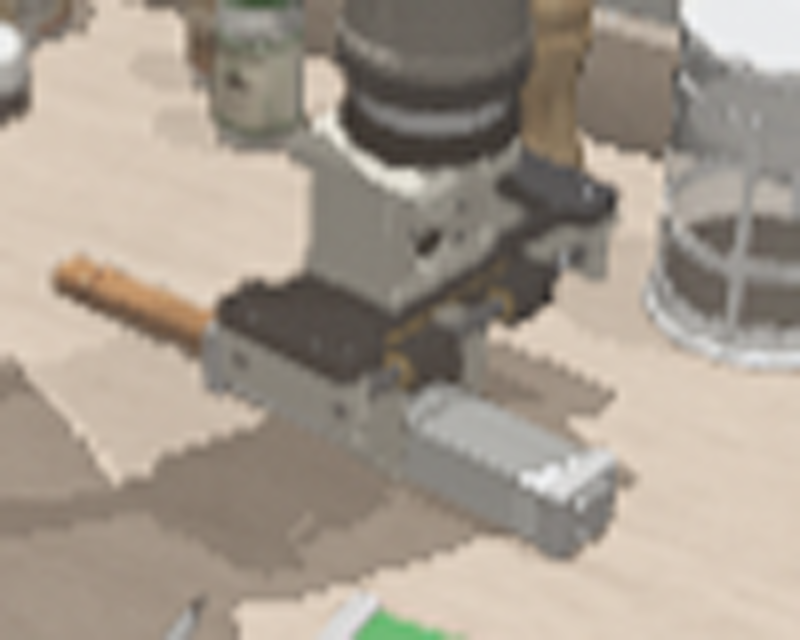

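The tube is flat again and the stick protrudes, its end at scene (307,184). I'll release and rise.

Request:
drive_tool([
  [0, 0, 0, 0, 0, 0, 0.5],
  [0, 0, 0, 0, 0, 0, 0],
  [0, 0, 0, 0, 0, 0, 0],
  [0, 0, 0, 0, 0, 0, 0],
  [0, 0, 0, 0, 0, 0, 0],
  [0, 0, 0, 0, 0, -15, 0],
  [0, 0, 0, 0, 0, -35, 0],
  [0, 0, 0, 0, 0, -40, 0],
  [0, 0, 0, 0, 0, -40, 0],
  [0, 0, 0, 0, 0, 0, 0],
])

```text
time_s: 11.4
tool_pos: [0.5304, -0.2055, 0.1394]
orientation: [[0.164, 0.986, 0.01], [0.986, -0.164, -0.005], [-0.004, 0.01, -1.0]]
ft_force: [1.4, -1.7, 0.4]
gripper_width: 0.999
```

```bash
python3 - <<'E'
from h import *
s=snapshot("wrist");save(s,"w7");o=get_obs();print(o["time_s"],o["tool_pos"],o["gripper_width"]*92,o["ft_force"])
E
```

```text
11.45 [ 0.529  -0.2047  0.1365] 91.7261412041023 [ 0.2519 -0.7194 -0.3362]
```

View pics/w7.png

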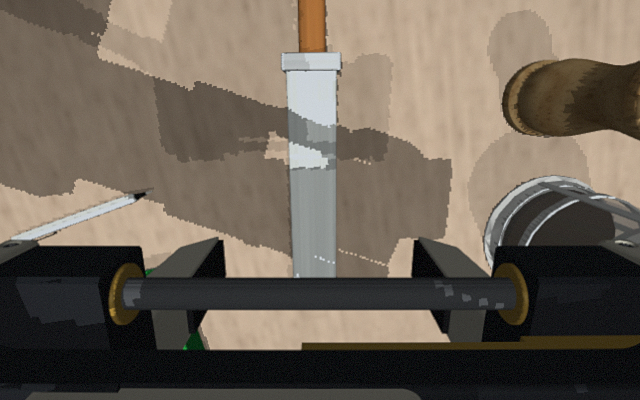

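```bash
python3 - <<'E'
from h import *
s=snapshot("wrist");b=snapshot("scene");save(b,"s8",(290,160,390,240),8)
m=w(s,[(281,53),(341,53)],.036);print(m,m.mean(0)); print(w(s,[(299,10),(327,10)],.021),w(s,[(301,48),(326,48)],.021))
print(w(b,[(300+55/8,150+270/8),(300+80/8,150+257/8)],.021))
o=get_obs();print(o["tool_pos"])
E
```

```text
[[ 0.5223 -0.0984  0.036 ]
 [ 0.5628 -0.1051  0.036 ]] [ 0.5426 -0.1017  0.036 ]
[[ 0.5391 -0.0707  0.021 ]
 [ 0.5585 -0.0739  0.021 ]] [[ 0.5361 -0.0954  0.021 ]
 [ 0.5539 -0.0983  0.021 ]]
[[ 0.5424 -0.0048  0.021 ]
 [ 0.5584 -0.0082  0.021 ]]
[ 0.527  -0.2037  0.1331]
```

View pics/s8.png

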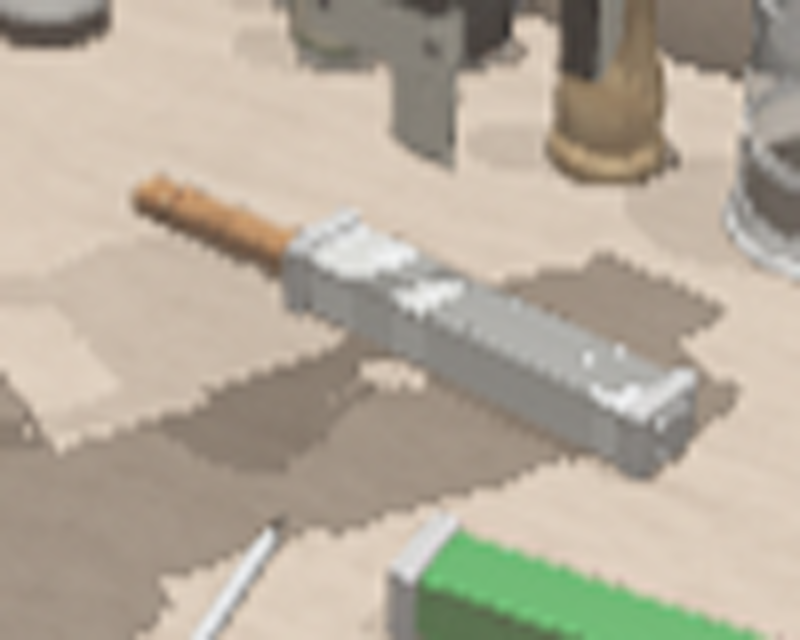

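```bash
python3 - <<'E'
from h import *
o=get_obs();p=o["tool_pos"]
e=[.552,-.047,.11]
plan(lin(p,e,80.6,80.8,6)+[(e,Rt(80.8))]*4,[0]*10)
E
```

```text
[[0, 0, -0.1, 26, 0, 4, 0], [0, 0, 0, 27, 0, 4, 0], [0, 0, 0, 26, 0, 4, 0], [0, 0, -0.1, 27, -1, 3, 0], [0, 0, 0, 26, 0, 4, 0], [0, 0, 0, 27, 0, 4, 0], [0, 0, 0, 0, 0, 0, 0], [0, 0, 0, 0, 0, 0, 0], [0, 0, 0, 0, 0, 0, 0], [0, 0, 0, 0, 0, 0, 0]]
```

Request:
drive_tool([
  [0, 0, 0, 26, 0, 4, 0],
  [0, 0, 0, 27, 0, 4, 0],
  [0, 0, 0, 26, 0, 4, 0],
  [0, 0, 0, 27, -1, 3, 0],
  [0, 0, 0, 26, 0, 4, 0],
  [0, 0, 0, 27, 0, 4, 0],
  [0, 0, 0, 0, 0, 0, 0],
  [0, 0, 0, 0, 0, 0, 0],
  [0, 0, 0, 0, 0, 0, 0],
  [0, 0, 0, 0, 0, 0, 0],
])

```text
time_s: 12.55
tool_pos: [0.5523, -0.0479, 0.1103]
orientation: [[0.165, 0.986, -0.001], [0.986, -0.165, 0.0], [-0.0, -0.001, -1.0]]
ft_force: [0.5, -0.5, -0.3]
gripper_width: 1.0
```

```bash
python3 - <<'E'
from h import *
s=snapshot("wrist");save(s,"w9");b=snapshot("side");save(b,"s9",(300,150,360,230),7);o=get_obs();print(o["time_s"],o["tool_pos"],o["orientation"],o["ft_force"])
E
```

```text
12.65 [ 0.5525 -0.0477  0.1106] [[ 0.1652  0.9863 -0.0001]
 [ 0.9863 -0.1652  0.0001]
 [ 0.0001 -0.0001 -1.    ]] [ 0.3634  0.635  -0.9396]
```

View pics/w9.png

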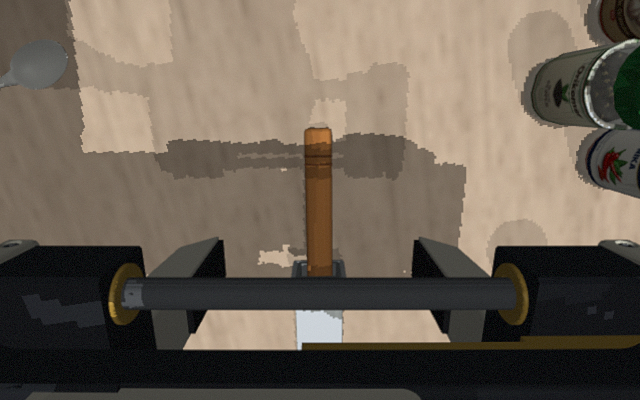

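View pics/s9.png

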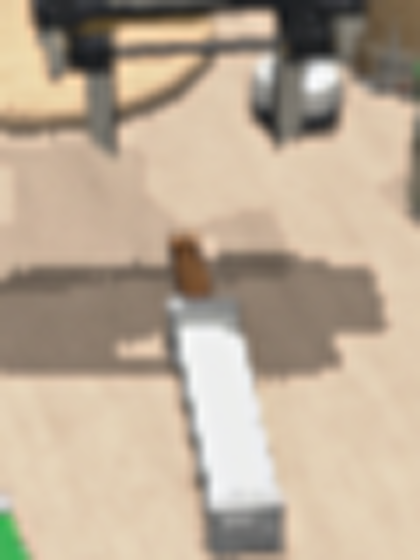

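```bash
python3 - <<'E'
from h import *
s=snapshot("wrist");save(s,"w10",(270,110,370,290),3.3)
o=get_obs();p=o["tool_pos"];R=o["orientation"]
for z in(.021,.014): 
    q=w(s,[(305,128),(331,128),(306,240),(332,240)],z);print(q,((q-p)@R)[:,:2]*1000)
print(np.linalg.norm(w(s,[(305,128)],.021)-[.5426,-.1017,.021]))
E
```

```text
[[ 0.5532  0.0072  0.021 ]
 [ 0.571   0.0042  0.021 ]
 [ 0.5394 -0.0749  0.021 ]
 [ 0.5588 -0.0781  0.021 ]] [[ 54.2018  -8.3151]
 [ 54.1994   9.6993]
 [-29.0201  -8.4114]
 [-29.0252  11.271 ]]
[[ 0.5529  0.0067  0.014 ]
 [ 0.5712  0.0037  0.014 ]
 [ 0.5387 -0.0776  0.014 ]
 [ 0.5587 -0.081   0.014 ]] [[ 53.7126  -8.5707]
 [ 53.7101   9.9524]
 [-31.8595  -8.6697]
 [-31.8646  11.5685]]
0.10940113909962049
```

View pics/w10.png

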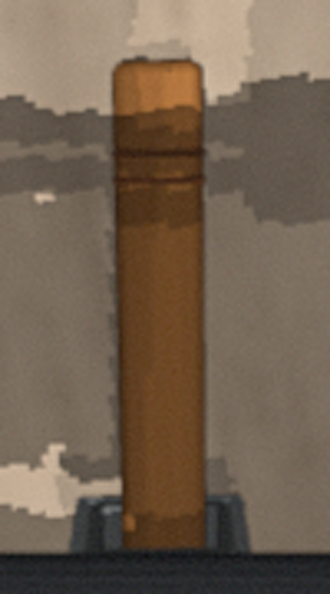

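Request:
drive_tool([
  [0, 0, 0, 0, 1, 25, 0],
  [0, 0, 0, 0, 0, 30, 0],
  [0, 0, 0, 0, 0, 25, 0],
  [0, 0, 0, 0, 0, 18, 0],
  [0, 0, 0, 0, 0, 10, 0],
  [0, 0, 0, 0, 0, 0, 0],
  [0, 0, 0, 0, 0, 0, 0.5],
  [0, 0, 0, 0, 0, 0, 0.8],
  [0, 0, 0, 0, 0, 0, 1],
  [0, 0, 0, 0, 0, 0, 1],
], newtons=30)

```text
time_s: 13.7
tool_pos: [0.5539, -0.0471, 0.0032]
orientation: [[0.164, 0.986, 0.001], [0.986, -0.164, -0.0], [0.0, 0.001, -1.0]]
ft_force: [-0.2, 0.3, -0.2]
gripper_width: 0.701
```

Request:
drive_tool([
  [0, 0, 0, 0, 0, 0, 1],
  [0, 0, 0, 0, 0, 0, 1],
  [0, 0, 0, 0, 0, 0, 1],
  [0, 0, 0, 0, 0, 0, 1],
  [0, 0, 0, 0, 0, 0, 1],
  [0, 0, 0, 0, 0, 0, 1],
  [0, 0, 0, 5, 0, 0, 1],
  [0, 0, 0, 10, 0, 0, 1],
  [0, 0, 0, 15, 0, 0, 1],
  [0, 0, 0, 10, 0, 0, 1],
], newtons=30)

```text
time_s: 14.7
tool_pos: [0.5602, -0.0059, 0.0026]
orientation: [[0.163, 0.987, -0.0], [0.987, -0.163, 0.0], [0.0, -0.0, -1.0]]
ft_force: [0.4, -0.4, -0.4]
gripper_width: 0.216
```

```bash
python3 - <<'E'
from h import *
s=snapshot("wrist");save(s,"w11");b=snapshot("scene");save(b,"s11",(290,150,390,240),7);o=get_obs();print(o["time_s"],o["tool_pos"],o["orientation"],o["ft_force"],o["gripper_width"]*92)
E
```

```text
14.8 [ 0.5602 -0.0056  0.0026] [[ 0.1615  0.9869  0.    ]
 [ 0.9869 -0.1615  0.0003]
 [ 0.0003 -0.     -1.    ]] [ 0.4028 -0.0825  0.6152] 19.77974739833319
```

View pics/w11.png

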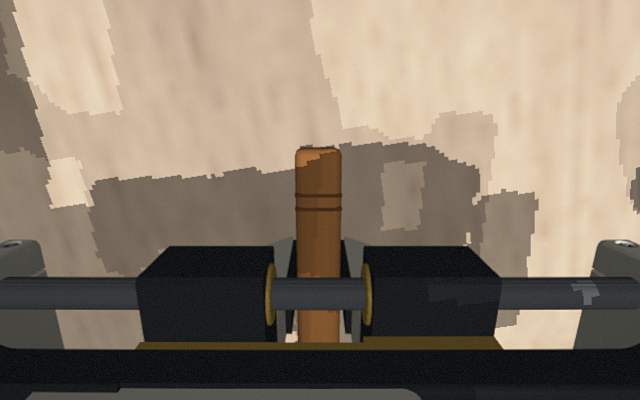

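View pics/s11.png

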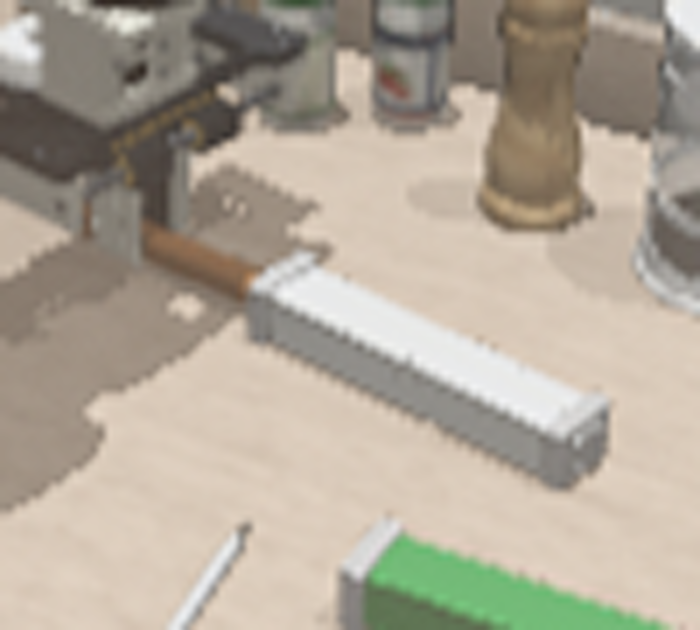

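The stick is held (19.8 mm) and already sliding out, and the tube is staying put. I'll finish the draw, lift, and measure the board.

Request:
drive_tool([
  [0, 0, 0, 15, 0, 0, 1],
  [0, 0, 0, 20, 0, 0, 1],
  [0, 0, 0, 15, 0, 0, 1],
  [0, 0, 0, 8, 0, 0, 1],
  [0, 2, 0, 2, 0, -20, 1],
  [0, 1.7, 0, 0, 0, -30, 1],
  [0, 0, 0, 0, 0, -30, 1],
  [0, 0, 0, 0, 0, -20, 1],
  [0, 0, 0, 0, 0, 0, 1],
  [0, 0, 0, 0, 0, 0, 1],
])

```text
time_s: 15.8
tool_pos: [0.569, 0.0474, 0.1022]
orientation: [[0.164, 0.986, 0.011], [0.984, -0.164, 0.064], [0.065, 0.0, -0.998]]
ft_force: [-1.2, 0.1, -0.5]
gripper_width: 0.214
```

```bash
python3 - <<'E'
from h import *
s=snapshot("wrist");save(s,"w12");b=snapshot("scene");c=snapshot("side");save(b,"s12",(200,110,360,230),5);save(c,"t12",(260,110,360,200),7)
o=get_obs();print(o["time_s"],o["tool_pos"],o["orientation"],o["ft_force"],o["gripper_width"]*92)
for q in(b,c):
  for d in spot_point("board",q)+boxes_of("board",q): print(d["p"],w(q,[np.array(d["centre"])*[640,400]],0.009))
E
```

```text
15.95 [0.5683 0.0475 0.101 ] [[ 0.1636  0.9865  0.0078]
 [ 0.9844 -0.1637  0.0639]
 [ 0.0643 -0.0027 -0.9979]] [-0.0361  0.2046 -0.0597] 19.82754980574762
0.92 [[0.5378 0.3154 0.009 ]]
0.78 [[0.5178 0.3002 0.009 ]]
0.82 [[0.5219 0.2473 0.009 ]]
0.56 [[0.4984 0.2816 0.009 ]]
```

View pics/w12.png

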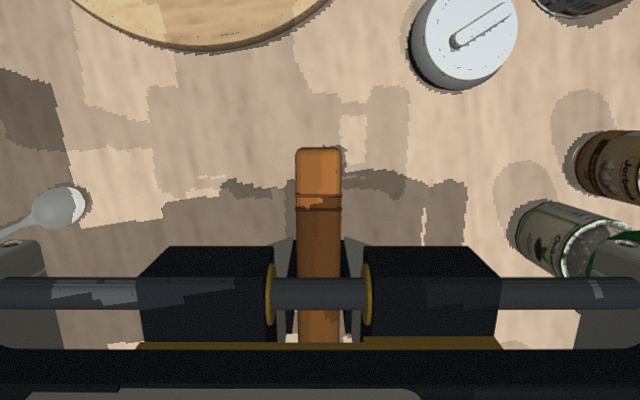

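View pics/s12.png

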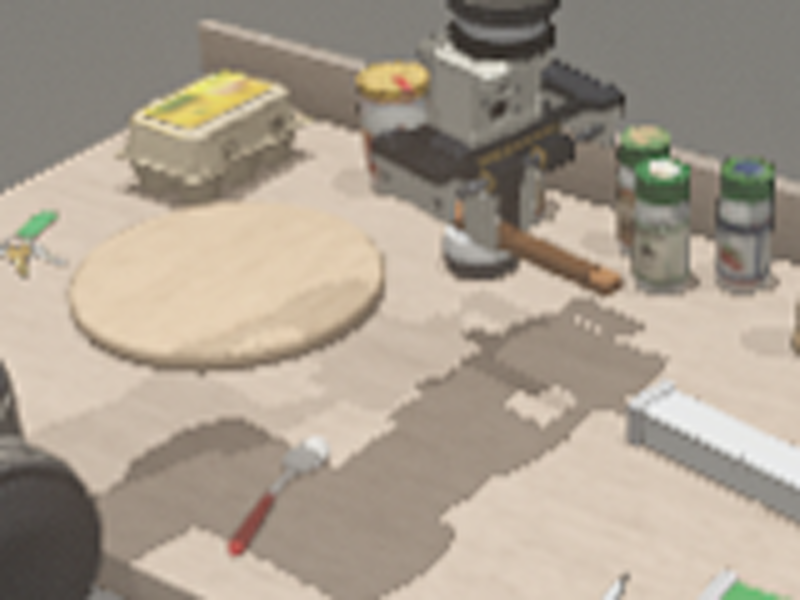

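View pics/t12.png

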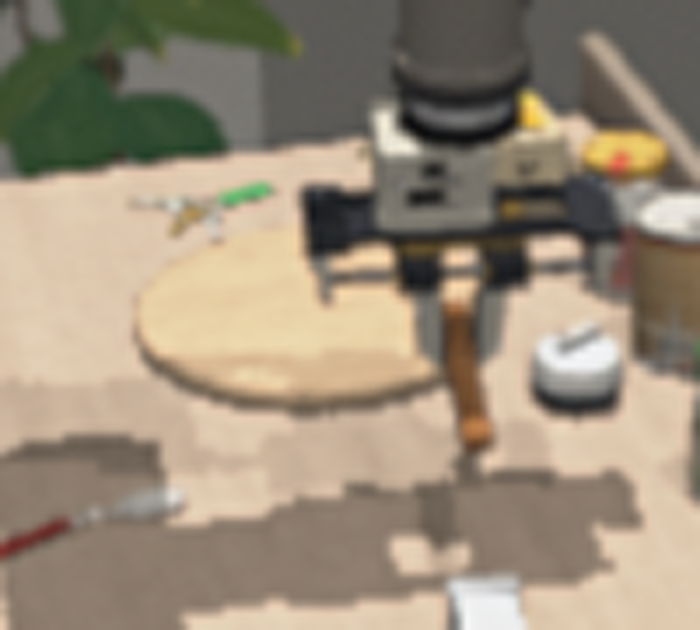

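```bash
python3 - <<'E'
from h import *
from scipy.optimize import least_squares
s=snapshot("wrist");b=snapshot("scene");c=snapshot("side")
PB=np.array([(72,280),(108,237),(220,204),(330,221),(374,250),(384,270)])/5+[200,110]
PBb=np.array([(205,370),(290,357),(130,350)])/5+[200,110]
PC=np.array([(140,320),(155,270),(235,232)])/7+[260,110]
PCb=np.array([(300,407),(180,378),(390,398)])/7+[260,110]
PW=np.array([(75,5),(150,40),(205,48),(280,35),(325,3)])
def circ(P):
    P=P[:,:2]
    return least_squares(lambda q:np.hypot(*(P-q).T)-.13,[.53,.3])
for nm,P in(("scene",np.r_[w(b,PB,.018),w(b,PBb,0)]),("side",np.r_[w(c,PC,.018),w(c,PCb,0)]),("wrist",w(s,PW,.018))):
    r=circ(P);print(nm,r.x,np.round(r.fun*1000,1))
P=np.r_[w(b,PB,.018),w(b,PBb,0),w(c,PC,.018),w(c,PCb,0),w(s,PW,.018)];r=circ(P);print(r.x)
# stick far end triangulation
pb=np.array([(610,280)])/5+[200,110];pc=np.array([(478,436)])/7+[260,110]
f=lambda X:np.r_[(proj(b,[X])-pb).ravel(),(proj(c,[X])-pc).ravel()]
e=least_squares(f,[.55,-.06,.1]);o=get_obs();print(e.x,e.fun,"in tool",(e.x-o["tool_pos"])@o["orientation"])
print("near end tool",((w(s,[(318,148)],.11)-o["tool_pos"])@o["orientation"])*1000)
print("pots",w(b,[(480/5+200,110+272/5)],0),w(b,[(400/5+200,110+180/5)],0))
E
```

```text
scene [0.5323 0.2975] [ -4.6  -4.7  -8.8 -15.3  -6.6   0.1  -5.4  -5.8 -16.1]
side [0.5405 0.2983] [ 2.6  0.4 -7.1 -2.2 -0.4 -4.3]
wrist [0.5345 0.2973] [ 1.1 -1.1 -0.9  1.4 -0.3]
[0.5352 0.2976]
[ 0.5527 -0.0664  0.1105] [ 0.0736  0.337   0.064  -0.3907] in tool [-0.1141  0.0024 -0.0157]
near end tool [[52.3588  0.4458 -4.4171]]
pots [[0.6696 0.1399 0.    ]] [[0.768  0.3024 0.    ]]
```

```bash
python3 - <<'E'
from h import *
o=get_obs();p=o["tool_pos"]
a=[.5405,.330,.08]; b=[.5405,.330,.03]
plan(lin(p,a,80.6,80.6,8,-3.7,-3.7)+lin(a,b,80.6,80.6,2,-3.7,-3.7),[1]*10)
E
```

```text
[[0, 0, 0, 34, -9, 5, 1], [0, 0, 0, 34, -10, 5, 1], [0, 0, 0, 34, -9, 5, 1], [0, 0, 0, 34, -9, 5, 1], [0, 0, 0, 34, -10, 5, 1], [0, 0, 0, 34, -9, 5, 1], [0, 0, 0, 34, -9, 5, 1], [0, 0, 0, 34, -10, 5, 1], [0, 0, 0, -2, 0, 25, 1], [0, 0, 0, -1, 0, 25, 1]]
```

Request:
drive_tool([
  [0, 0, 0, 20, -6, 3, 1],
  [0, 0, 0, 36, -10, 5, 1],
  [0, 0, 0, 38, -10, 6, 1],
  [0, 0, 0, 38, -10, 6, 1],
  [0, 0, 0, 38, -10, 5, 1],
  [0, 0, 0, 38, -10, 5, 1],
  [0, 0, 0, 34, -10, 5, 1],
  [0, 0, 0, 20, -6, 3, 1],
  [0, 0, 0, 10, -3, 2, 1],
  [0, 0, 0, 0, 0, 0, 1],
])

```text
time_s: 17.3
tool_pos: [0.5397, 0.3308, 0.0798]
orientation: [[0.162, 0.987, 0.01], [0.985, -0.162, 0.064], [0.064, -0.0, -0.998]]
ft_force: [0.3, -0.2, -0.3]
gripper_width: 0.217
```

Request:
drive_tool([
  [0, 0, 0, -1, 0, 15, 1],
  [0, 0, 0, -1, 0, 15, 1],
  [0, 0, 0, -1, 0, 12, 1],
  [0, 0, 0, 0, 0, 6, 1],
  [0, 0, 0, 0, 0, 0, 1],
  [0, 0, 0, 0, 0, 0, 1],
  [0, 0, 0, 0, 0, 0, 1],
  [0, 0, 0, 0, 0, 0, 1],
  [0, 0, 0, 0, 0, 0, 1],
  [0, 0, 0, 0, 0, 0, 1],
])

```text
time_s: 18.3
tool_pos: [0.5403, 0.3301, 0.0323]
orientation: [[0.163, 0.986, 0.011], [0.984, -0.164, 0.064], [0.065, 0.0, -0.998]]
ft_force: [0.9, 1.4, -0.4]
gripper_width: 0.218
```

```bash
python3 - <<'E'
from h import *
b=snapshot("scene");c=snapshot("side");save(b,"s13",(200,120,300,200),7);save(c,"t13",(260,110,360,190),7)
o=get_obs();print(o["time_s"],o["tool_pos"],o["orientation"],o["ft_force"],o["gripper_width"]*92)
E
```

```text
18.4 [0.5402 0.3301 0.0322] [[ 0.1634  0.9865  0.0107]
 [ 0.9844 -0.1638  0.0638]
 [ 0.0647  0.0002 -0.9979]] [-0.489  -0.0345  0.0604] 19.58100131904704
```

View pics/s13.png

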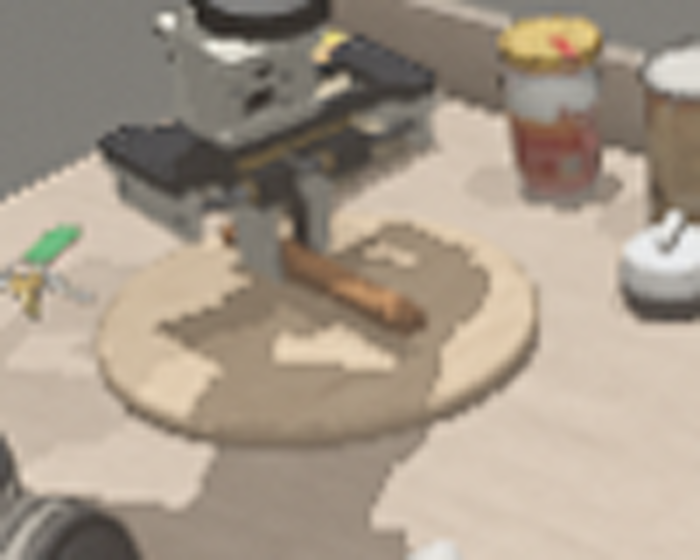

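View pics/t13.png

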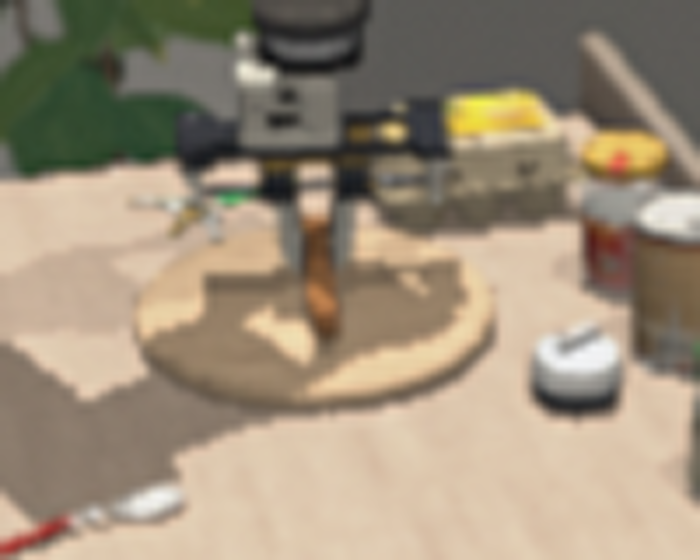

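Request:
drive_tool([
  [0, 0, 0, 0, 0, 4, 1],
  [0, 0, 0, 0, 0, 4, 1],
  [0, 0, 0, 0, 0, 3, 1],
  [0, 0, 0, 0, 0, 1, 1],
  [0, 0, 0, 0, 0, 0, 1],
  [0, 0, 0, 0, 0, 0, 1],
  [0, 0, 0, 0, 0, 0, 1],
  [0, 0, 0, 0, 0, 0, 1],
  [0, 0, 0, 0, 0, 0, 1],
  [0, 0, 0, 0, 0, 0, 1],
])

```text
time_s: 19.4
tool_pos: [0.5403, 0.3308, 0.0202]
orientation: [[0.164, 0.986, 0.011], [0.984, -0.164, 0.064], [0.065, 0.0, -0.998]]
ft_force: [-0.5, -0.5, -0.3]
gripper_width: 0.216
```

Request:
drive_tool([
  [0, 0, 0, 0, 0, 0.5, 1],
  [0, 0, 0, 0, 0, 0.5, 1],
  [0, 0, 0, 0, 0, 0, 1],
  [0, 0, 0, 0, 0, 0, 1],
  [0, 0, 0, 0, 0, 0, 1],
  [0, 0, 0, 0, 0, 0, 1],
  [0, 0, 0, 0, 0, 0, 1],
  [0, 0, 0, 0, 0, 0, 1],
  [0, 0, 0, 0, 0, 0, 1],
  [0, 0, 0, 0, 0, 0, 1],
])

```text
time_s: 20.4
tool_pos: [0.5403, 0.3309, 0.0191]
orientation: [[0.164, 0.986, 0.011], [0.984, -0.164, 0.064], [0.065, 0.0, -0.998]]
ft_force: [0.0, 0.5, 0.0]
gripper_width: 0.215
```

```bash
python3 - <<'E'
from h import *
b=snapshot("scene");c=snapshot("side");save(b,"s14",(220,135,290,195),10)
o=get_obs();print(o["time_s"],o["tool_pos"],o["ft_force"],o["moment"],o["gripper_width"]*92)
E
```

```text
20.5 [0.5403 0.3309 0.0191] [-0.1448  0.4957 -0.3265] [-0.1332  0.0925  0.0001] 19.81818444547577
```

View pics/s14.png

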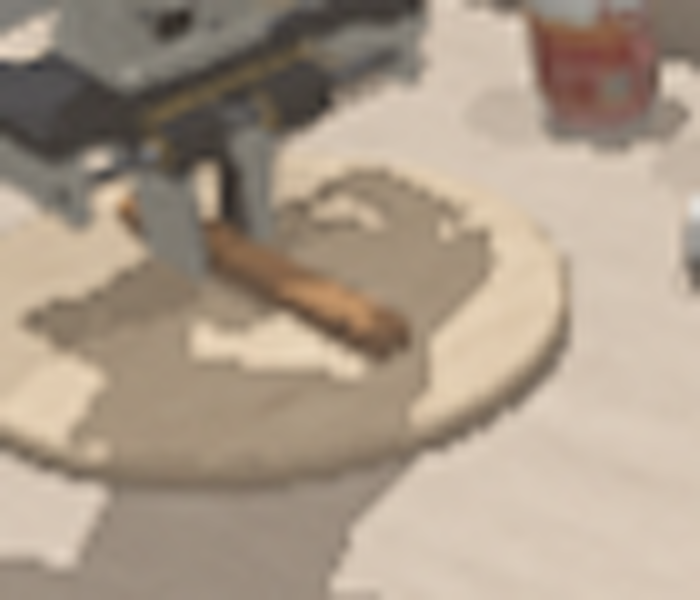

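Request:
drive_tool([
  [0, 0, 0, 0, 0, 0.5, 1],
  [0, 0, 0, 0, 0, 0.5, 1],
  [0, 0, 0, 0, 0, 0, 1],
  [0, 0, 0, 0, 0, 0, 1],
  [0, 0, 0, 0, 0, 0, 1],
  [0, 0, 0, 0, 0, 0, 1],
  [0, 0, 0, 0, 0, 0, 1],
  [0, 0, 0, 0, 0, 0, 1],
  [0, 0, 0, 0, 0, 0, 1],
  [0, 0, 0, 0, 0, 0, 1],
])

```text
time_s: 21.5
tool_pos: [0.5404, 0.3309, 0.0187]
orientation: [[0.163, 0.986, 0.011], [0.984, -0.164, 0.064], [0.065, 0.0, -0.998]]
ft_force: [-2.6, -1.2, 5.1]
gripper_width: 0.218
```

Contact is felt (5 N up), so I'll open and rise.

Request:
drive_tool([
  [0, 0, 0, 0, 0, 0, 0.7],
  [0, 0, 0, 0, 0, 0, 0.6],
  [0, 0, 0, 0, 0, 0, 0.5],
  [0, 0, 0, 0, 0, 0, 0.5],
  [0, 0, 0, 0, 0, 0, 0.5],
  [0, 0, 0, 0, 0, -5, 0.5],
  [0, 0, 0, 0, 0, -15, 0.5],
  [0, 0, 0, 0, 0, -30, 0.5],
  [0, 0, 0, 0, 0, -40, 0.5],
  [0, 0, 0, 0, 0, -40, 0.5],
])

```text
time_s: 22.5
tool_pos: [0.5384, 0.3224, 0.1496]
orientation: [[0.164, 0.986, 0.01], [0.984, -0.164, 0.063], [0.064, -0.001, -0.998]]
ft_force: [0.6, 0.1, 0.3]
gripper_width: 0.501
```

Request:
drive_tool([
  [0, 0, 0, -20, 0, -40, 0.5],
  [0, 0, 0, -30, 0, -20, 0.5],
  [0, 0, 0, -40, 0, 0, 0.5],
  [0, 0, 0, -40, 0, 0, 0.5],
  [0, 0, 0, -30, 0, 0, 0.5],
  [0, 0, 0, 0, 0, 0, 0.5],
  [0, 0, 0, 0, 0, 0, 0.5],
  [0, 0, 0, 0, 0, 0, 0.5],
  [0, 0, 0, 0, 0, 0, 0.5],
  [0, 0, 0, 0, 0, 0, 0.5],
])

```text
time_s: 23.5
tool_pos: [0.5121, 0.1622, 0.1973]
orientation: [[0.162, 0.987, 0.01], [0.985, -0.163, 0.064], [0.065, -0.0, -0.998]]
ft_force: [0.6, 0.2, 0.7]
gripper_width: 0.501
```

```bash
python3 - <<'E'
from h import *
b=snapshot("scene");c=snapshot("side");s=snapshot("wrist");save(s,"w15");save(b,"s15",(200,130,380,240),4);save(c,"t15",(260,110,400,300),4)
o=get_obs();print(o["time_s"],o["tool_pos"],o["ft_force"])
for q in(b,c,s):
  for d in spot_point("stick",q)+spot_point("tube",q)+spot_point("board",q)+spot_point("short_tube",q): print(round(d["p"],2),w(q,[np.array(d["centre"])*[640,400]],0.009))
E
```

```text
23.65 [0.5121 0.1618 0.1972] [-0.0202 -0.2265 -0.6598]
0.6 [[0.5415 0.3003 0.009 ]]
0.82 [[ 0.51   -0.2099  0.009 ]]
0.68 [[ 0.3598 -0.6465  0.009 ]]
0.6 [[ 0.3679 -0.3557  0.009 ]]
0.95 [[0.5125 0.2879 0.009 ]]
0.47 [[0.5599 0.3465 0.009 ]]
0.92 [[ 0.3693 -0.646   0.009 ]]
0.79 [[ 0.3885 -0.3651  0.009 ]]
0.57 [[ 0.5231 -0.2069  0.009 ]]
0.96 [[0.534  0.2793 0.009 ]]
0.75 [[ 0.544  -0.5689  0.009 ]]
0.83 [[0.5367 0.3003 0.009 ]]
0.6 [[0.5336 0.298  0.009 ]]
```

View pics/w15.png

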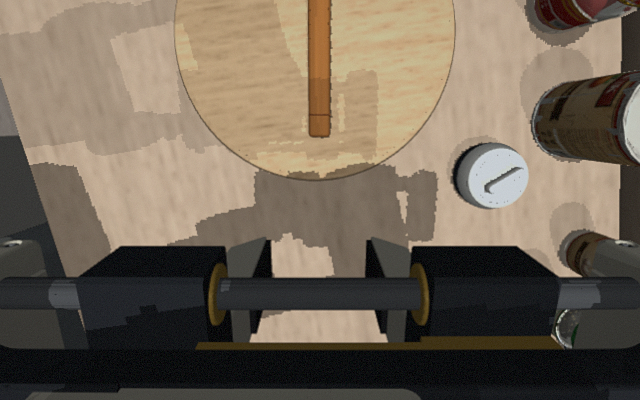

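View pics/s15.png

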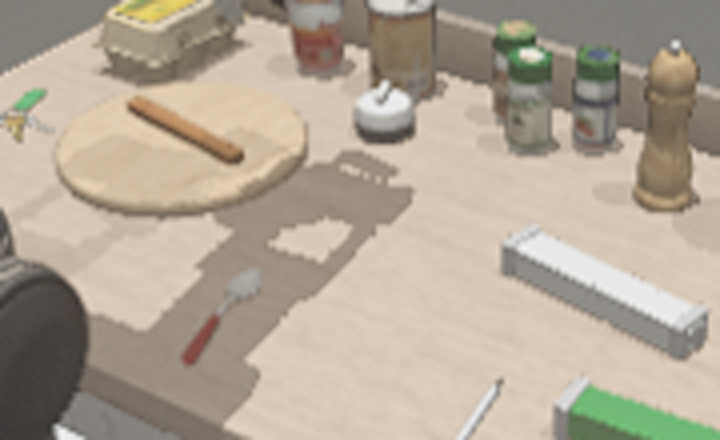

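View pics/t15.png

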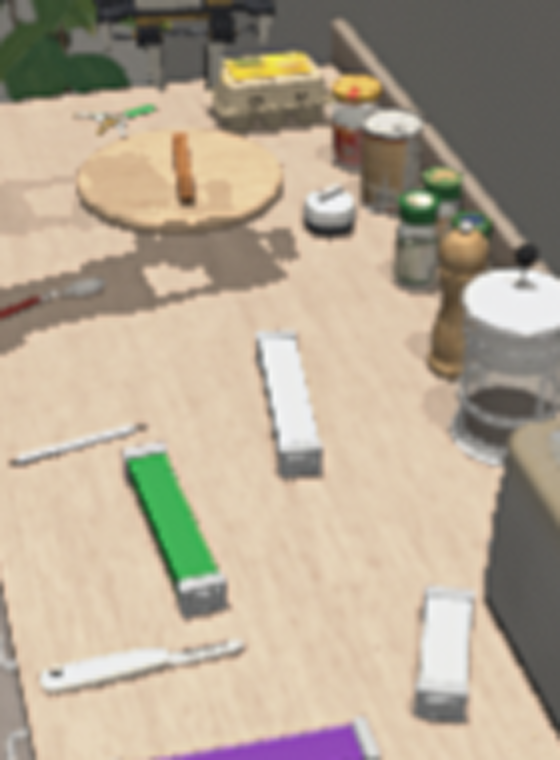

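The stick lies flat in the middle of the board. The wrist picture puts its origin at about (0.537, 0.300) and the board's at (0.534, 0.298). The tube lies flat and empty, and the short tube hasn't moved.

```bash
python3 -c "
from rig import *
print(close_job())"
```

```text
the job is handed in; nothing more can be done
None
```

The job is done and handed in at about 24 s of the 58 s allowed. The stick lies flat on the middle of the round board.

- **Tube:** I gripped the bare-metal tube and tipped its mouth down 28°. I then laid it flat while drawing it back about 35 mm, and let go.
- **Stick:** I took it by the end standing out and drew it out level. I set it on the board with light contact (about 5 N) and released it.

**Last checks:**
- The wrist camera put the stick about 4 mm from the board's centre.
- The tube lies flat and empty, and the arm touches nothing.
- The short tube and the green and purple look-alikes were where they started.

**What disagreed:**
- The stick slid out further than I planned, about 105 mm instead of 60–90 mm. Its outer end tilted down about 4° and seemed to rest on the worktop, and I levelled it after drawing it out.
- The networks' board and stick positions from the scene and side cameras were 10–50 mm apart. I relied on the wrist camera and my own fit of the board's rim, which agreed within about 4 mm.

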